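# Change over the specimens at the inspection microscope

### The job

The red, green and blue round specimens have been inspected: stand each one in the middle of the pad of its own colour, clearing the blue one off the black carrier plate. Only when all three are in place, stand the yellow round specimen in the middle of the emptied carrier plate, ready for the microscope. All four must stand upright with their steel faces up, and the two square specimens stay where they are.

Things in the scene. Friction and masses are not known exactly. Their poses are not given: they have to be found in the camera images.
- red_round_c (a point): Round mounted specimen: an upright cylinder of red resin, 40 mm in diameter, 30 mm tall, about 60 g, with a small polished steel disc showing in its top face. This point is its centre, half-way up (15 mm above its underside); z points up out of the steel face. At the start it stands on the bench.
- green_round_c (a point): Round mounted specimen: an upright cylinder of green resin, 40 mm in diameter, 30 mm tall, about 60 g, with a small polished steel disc showing in its top face. This point is its centre, half-way up (15 mm above its underside); z points up out of the steel face. At the start it stands on the bench.
- blue_round_c (a point): Round mounted specimen: an upright cylinder of blue resin, 40 mm in diameter, 30 mm tall, about 60 g, with a small polished steel disc showing in its top face. This point is its centre, half-way up (15 mm above its underside); z points up out of the steel face. At the start it stands on the black carrier plate.
- yellow_round_c (a point): Round mounted specimen: an upright cylinder of yellow resin, 40 mm in diameter, 30 mm tall, about 60 g, with a small polished steel disc showing in its top face. This point is its centre, half-way up (15 mm above its underside); z points up out of the steel face. At the start it stands on the bench.
- red_pad: Pad: flat solid red disc, 90 mm in diameter, 5 mm thick, no rim, with a white spot 52 mm across in its middle; fixed to the bench. Origin at the centre of its underside, z up; its top is 5 mm above the origin.
- green_pad: Pad: flat solid green disc, 90 mm in diameter, 5 mm thick, no rim, with a white spot 52 mm across in its middle; fixed to the bench. Origin at the centre of its underside, z up; its top is 5 mm above the origin.
- blue_pad: Pad: flat solid blue disc, 90 mm in diameter, 5 mm thick, no rim, with a white spot 52 mm across in its middle; fixed to the bench. Origin at the centre of its underside, z up; its top is 5 mm above the origin.
- carrier: Carrier plate of the microscope: flat black square plate, 88 x 88 mm, 8 mm thick, no rim, with a white spot 52 mm across in its middle and a steel screw at each corner; fixed to the bench. Origin at the centre of its underside, z up; its top is 8 mm above the origin.
- red_square_c (a point): Square mounted specimen of red resin, 42 x 42 mm and 30 mm tall, with a small steel bar showing in its top face; not to be moved. This point is its centre, half-way up (15 mm above its underside).
- green_square_c (a point): Square mounted specimen of green resin, 42 x 42 mm and 30 mm tall, with a small steel bar showing in its top face; not to be moved. This point is its centre, half-way up (15 mm above its underside).
Mind the look-alikes: they are no part of the job. What is shaped like the red_pad but pink is not meant. Several things have the shape of the blue_pad; the one meant has the colours described above.

How it is judged:
By the outcome, as a careful person would: the job done as asked, in the order asked, and still so for the second after the job is handed in, with the robot touching nothing.
It also fails if it takes over 93 s, if anything falls off the work surface, if the arm or the gripper's body presses on something with over 40 N, if the wrist force passes 120 N, or if a joint passes its speed limit or range.

### The arm

A 6-joint arm with a two-finger parallel gripper is mounted at the origin on the work surface. World frame = base frame: x ahead of the robot, y to its left, z up, the work surface at z = 0. Lengths are in m, angles in rad, forces in N, time in s.
With the tool pointing down it reaches from about 0.35 to 0.775 m from the base axis. Payload 7.3 kg.
Tool frame: the origin (TCP) lies on the centre line of the jaws, within the pads' length; the fingertips stand 17 mm ahead of it and the grasp point (between the pads) lies 2 mm behind it (robot.tip_extent is the distance from the TCP to the fingertips, in m); z points along the fingers, y is the line along which they close (so a half turn about z gives the same grasp; the last joint's range is limited). The gripper opens to 92 mm and grips with 3 to 60 N. Pads are 19 mm wide; open, the fingers measure 130 mm over their backs; the gripper's body (75 mm by 190 mm) begins 47 mm behind the grasp point.
Start: joints at [-1.345, 0.342, 1.524, -0, 1.275, -0.146], TCP at [0.191, -0.489, 0.244] pointing down, gripper open.
Joint ranges: [-2.53, 2.53], [-0.77, 2.02], [0.04, 2.7], [-1, 4.14], [0.28, 2.66], [-3.11, 3.11]. Speed limits (rad/s): [2.57, 2.57, 3.14, 3.14, 3.14, 3.14].

### API

Orientations are given as [roll, pitch, yaw] about the fixed x, y, z axes, in that order (R = Rz(yaw) Ry(pitch) Rx(roll)).
In Python, from cell import robot gives the robot as it stands.
- The arm moves only by the tool step_arm, never from a script. Its argument "motion" is a list of rows, each a list of 2 entries, a list of its own where there are three numbers: the shift along the tool's x, y, z in units of 60 mm (1.0 is 60 mm), then the turn about the tool's z in rad. In form: [[[x, y, z], spin], ...]. A call has 1 to 10 rows; each row is the pose to reach, as a shift and turn from the pose commanded when the call began, along the tool's axes at that moment; what a row does not reach only later rows make up. A row lasts 1/8 s, in which the tool goes at most 62.5 mm and 10.7 degrees, less where a joint would pass 70% of its speed; a pose out of reach is approached as far as the arm can. A call with a gripper value outside its range is refused whole. "hand" is the closure in counts, from 0 (fully open) to 255 (shut), set as the call begins (left out, the last holds). The fingers move at their own pace and stop on an object; "squeeze" is the grip in N (left out, the last holds). Time passes only in rows, so rows that repeat a pose let the fingers close. It gives the time, the measured TCP pose, the force, the opening and the grip force at its end, in the units of the state.
- robot.observe(): the state, without advancing time (a new reading comes with each control period).
- robot.read_camera(name): name is "side" or "top" or "wrist"; returns a dict with "pixels" (420x560x3 uint8, red, green, blue), "intrinsics" (3x3 intrinsics, pixels), "xyz" and "rotation" of the camera in the world; the wrist camera has in their place "T_tool_cam" (4x4, takes a point from camera to tool coordinates, whose origin is the TCP and whose axes are the flange's). Camera axes: x right, y up, looking along -z (the intrinsics and any distortion apply to the point x, -y, -z); pixel columns grow to the right and rows downward; lengths in m; the calibration is good to about 2 mm. A picture is of the moment at which its call begins: read the wrist's pose just before it. There is no depth.
- robot.hand_in(): hands the job in; it is judged then, once.
The state is a dict: "time": time; "qpos": joint angles; "qvel": joint speeds; "joint_efforts": joint torques, N m; "tool_pos": TCP position; "tool_rot": TCP orientation; "contact_force": force on the tool from outside, world axes, zero at the start; "torque": the same for the moment, N m; "opening": finger opening in m; "grip_force": force on a finger pad.
Only numpy, scipy, OpenCV 4.12 (cv2) and the standard library are available. Lean on these libraries where they do the work, as an engineer would, in place of code of your own. Each camera call takes 0.05 s, during which the arm holds its last target. There are 200 camera calls.

## Working session

There is one attempt and no reset: what is moved stays moved. The work goes in short steps, Python scripts to look and compute and a tool call to move; the robot and the scene stay as the last step left them, time stands still between calls to the robot, and variables do not carry over. Pictures are saved under pics/ and viewed, at most 14 in all, crops included, and the job is handed in when it is done.

Besides the shell and the picture viewer there is one more tool, called after ">>>" by a JSON object that holds its "fn" and its "kwargs", one argument or row to a line. step_arm: Moves the arm, as the interface text tells. Its arguments: {"type":"object","properties":{"motion":{"type":"array"},"hand":{"type":"number"},"squeeze":{"type":"number"}},"required":["motion"]}

```bash
mkdir -p pics; ls; python3 - <<'E'
from cell import robot
import cv2
s=robot.observe(); print(s['tool_pos'],s['tool_rot'],s['opening'],s['time'])
for n in ['top','side']:
    c=robot.read_camera(n); cv2.imwrite(f'pics/{n}1.png',c['pixels'][...,::-1]); print(n,c['intrinsics'],c['xyz'],c['rotation'],c.keys())
E
```

```text
pics
[ 0.19065129 -0.48872902  0.24303598] [-3.14003607e+00 -2.27941878e-04  3.71743469e-01] 0.09166498937544242 0.0
top [[520.89882453   0.         279.96971626]
 [  0.         520.89882453 205.41156224]
 [  0.           0.           1.        ]] [ 0.27565892 -0.08641395  1.44540599] [ 0.2074483  -0.00615337 -1.5745153 ] dict_keys(['pixels', 'intrinsics', 'xyz', 'rotation'])
side [[425.79643601   0.         285.57257571]
 [  0.         425.79643601 210.88791684]
 [  0.           0.           1.        ]] [ 0.37348843 -0.91463839  0.73083587] [ 0.89331117  0.02085283 -0.25661594] dict_keys(['pixels', 'intrinsics', 'xyz', 'rotation'])
```

View pics/top1.png

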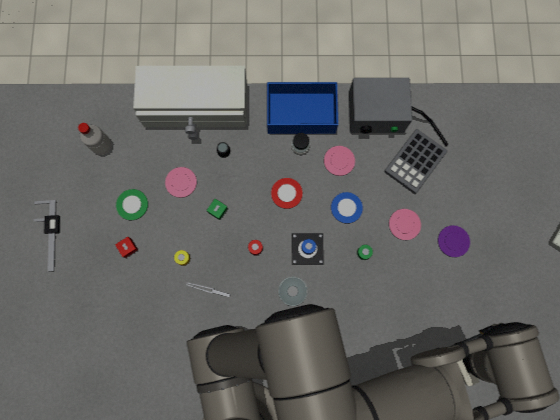

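View pics/side1.png

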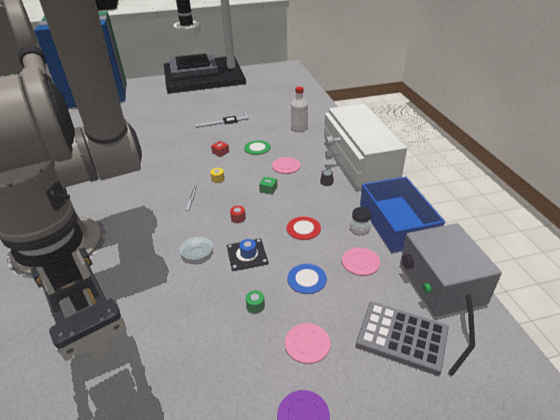

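Candidates in the top view:
- **Rounds:** red (255,247), green (365,252), blue on the carrier (308,247), yellow (181,257).
- **Squares, which stay put:** red (126,247), green (217,209).
- **Pads with a white spot:** red (287,193), green (132,204), blue (347,208).
- **Look-alikes:** pink (180,182), (340,160) and (405,224), purple (454,241).
- **Carrier:** (308,248).

```bash
cat > h.py <<'E'
import numpy as np, cv2
from scipy.spatial.transform import Rotation as R
from scipy.optimize import least_squares
from cell import robot
def cam(name):
    s=robot.observe(); c=robot.read_camera(name); T=np.eye(4)
    if name=='wrist':
        W=np.eye(4); W[:3,:3]=R.from_euler('xyz',s['tool_rot']).as_matrix(); W[:3,3]=s['tool_pos']
        T=W@np.array(c['T_tool_cam'])
    else: T[:3,:3]=R.from_euler('xyz',c['rotation']).as_matrix(); T[:3,3]=c['xyz']
    return c['pixels'],np.array(c['intrinsics']),T
def proj(P,K,T):
    q=(np.atleast_2d(P)-T[:3,3])@T[:3,:3]; q=q*[1,-1,-1]; q=q@K.T
    return q[:,:2]/q[:,2:]
def ray(uv,z,K,T):
    d=np.linalg.inv(K)@[uv[0],uv[1],1]; d=T[:3,:3]@(d*[1,-1,-1]); o=T[:3,3]
    return o+d*(z-o[2])/d[2]
def hullc(p):
    h=cv2.convexHull(np.float32(p).reshape(-1,1,2)); m=cv2.moments(h)
    return np.array([m['m10'],m['m01']])/m['m00'],m['m00']
a=np.linspace(0,2*np.pi,48,endpoint=False); C=np.c_[np.cos(a),np.sin(a)]
def model(xy,r,z0,z1):
    return np.vstack([np.c_[xy+r*C,np.full(48,z)] for z in (z0,z1)])
def mask(img,col):
    h=cv2.cvtColor(img,cv2.COLOR_RGB2HSV); H,S,V=[h[...,i].astype(int) for i in range(3)]
    k={'red':(H<7)|(H>173),'green':(H>50)&(H<85),'blue':(H>100)&(H<122),'yellow':(H>22)&(H<36)}[col]
    return (k&(S>130)&(V>50)).astype(np.uint8)
def find(img,K,T,col,guess,r,z0,z1):
    """blob of colour nearest to guess (world xy) -> refined xy, area ratio seen/model"""
    g=proj([*guess,z1],K,T)[0]
    n,l,st,ce=cv2.connectedComponentsWithStats(mask(img,col))
    ok=[i for i in range(1,n) if st[i,4]>25]
    if not ok: return None
    i=min(ok,key=lambda i:np.hypot(*(ce[i]-g)))
    ys,xs=np.where(l==i); px=np.vstack([np.c_[xs+dx,ys+dy] for dx in(-.5,.5) for dy in(-.5,.5)])
    c,A=hullc(px)
    s=least_squares(lambda q:hullc(proj(model(q,r,z0,z1),K,T))[0]-c,np.array(guess,float),diff_step=1e-3)
    return s.x,A/hullc(proj(model(s.x,r,z0,z1),K,T))[1]
E
python3 - <<'E'
from h import *
img,K,T=cam('top'); im2,K2,T2=cam('side')
for n,col,uv,r,z0,z1 in [('red','red',(255,247),.02,0,.03),('green','green',(365,252),.02,0,.03),('blue','blue',(308,247),.02,.008,.038),('yellow','yellow',(181,257),.02,0,.03),
 ('redpad','red',(287,193),.045,0,.005),('greenpad','green',(132,204),.045,0,.005),('bluepad','blue',(347,208),.045,0,.005)]:
    g=ray(uv,z1,K,T)[:2]
    for I,k,t in((img,K,T),(im2,K2,T2)):
        f=find(I,k,t,col,g,r,z0,z1); print(n,f[0].round(4),round(f[1],2))
for n,uv in dict(carrier=(308,248),redsq=(126,247),greensq=(217,209),dish=(292,291),tweez=(208,290),knob=(223,149)).items(): print(n,ray(uv,.008,K,T)[:2].round(3))
a=cv2.resize(img[170:290,90:390],None,fx=2.6,fy=2.6,interpolation=cv2.INTER_CUBIC); cv2.imwrite('pics/crop.png',a[...,::-1])
E
```

```text
red [ 0.4598 -0.027 ] 0.99
red [ 0.4574 -0.0231] 0.82
green [ 0.4462 -0.3292] 0.85
green [ 0.4449 -0.3179] 0.53
blue [ 0.4609 -0.1738] 0.95
blue [ 0.4603 -0.1602] 0.57
yellow [0.4319 0.174 ] 0.98
yellow [0.4306 0.1776] 0.86
redpad [ 0.6159 -0.1145] 1.01
redpad [ 0.6155 -0.1143] 0.95
greenpad [0.5841 0.3227] 0.98
greenpad [0.5832 0.3248] 0.86
bluepad [ 0.5736 -0.2839] 1.0
bluepad [ 0.5728 -0.2835] 0.93
carrier [ 0.457 -0.174]
redsq [0.462 0.33 ]
greensq [0.568 0.081]
dish [ 0.34  -0.128]
tweez [0.343 0.101]
knob [0.745 0.067]
```

View pics/crop.png

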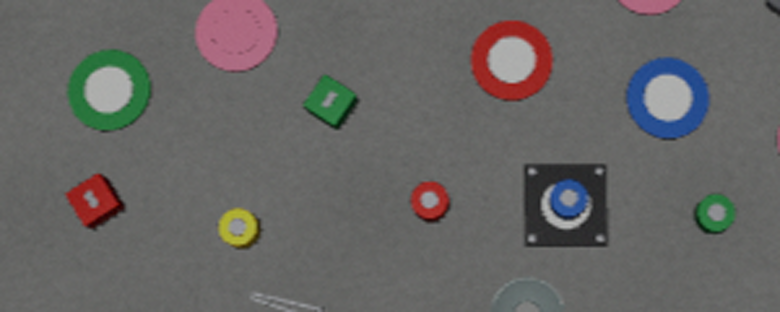

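The crop confirms the colours. The red, green and blue pads have white spots, and the rounds show round steel discs. The squares, pink discs and purple disc are ruled out. I start with green and turn the tool to yaw 0 so the tool axes line up with the world.

>>> {"fn": "step_arm", "kwargs": {
  "motion": [
    [[1, -0.2, 0.15], 0.08],
    [[2, -0.4, 0.3], 0.16],
    [[3, -0.6, 0.45], 0.24],
    [[4, -0.8, 0.6], 0.32],
    [[4.93, -0.94, 0.72], 0.372],
    [[4.93, -0.94, 0.72], 0.372],
    [[4.93, -0.94, 0.72], 0.372]
  ],
  "hand": 0,
  "squeeze": 20
}}

```text
time: 1.08
tool_pos: [0.4456, -0.3291, 0.2003]
tool_rot: [-3.142, 0.001, 0.001]
contact_force: [-0.4, 0.1, -1.1]
opening: 0.092
grip_force: 0.0
```

```bash
python3 - <<'E'
from h import *
s=robot.observe(); print(s['time'],s['tool_pos'],s['tool_rot'])
img,K,T=cam('wrist'); print(T.round(3)); cv2.imwrite('pics/w1.png',img[...,::-1])
print(find(img,K,T,'green',(.446,-.329),.02,0,.03))
E
```

```text
1.075 [ 0.44559679 -0.32907627  0.2002641 ] [-3.14153429e+00  8.44814835e-04  9.37918381e-04]
[[ 0.003  0.961  0.275  0.521]
 [-1.     0.003  0.001 -0.329]
 [ 0.    -0.275  0.961  0.341]
 [ 0.     0.     0.     1.   ]]
(array([ 0.44572465, -0.32964476]), 0.9344085387629616)
```

View pics/w1.png

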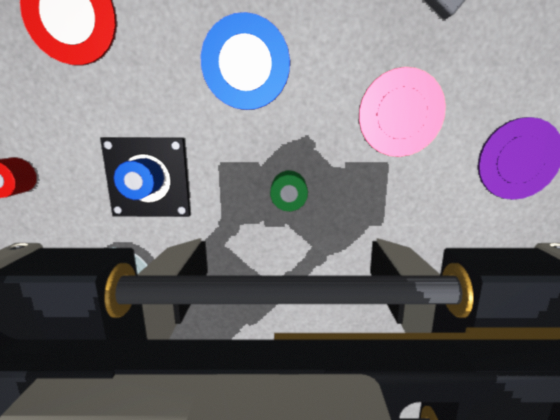

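The wrist view shows the green round at (289,191) straight ahead of the jaws, with nothing close by. It agrees with the top-view estimate to about 0.5 mm, so I descend, grip and lift.

>>> {"fn": "step_arm", "kwargs": {
  "motion": [
    [[0, 0.01, 0.9], 0],
    [[0, 0.01, 1.8], 0],
    [[0, 0.01, 2.5], 0],
    [[0, 0.01, 2.85], 0],
    [[0, 0.01, 3.0], 0],
    [[0, 0.01, 3.0], 0]
  ]
}}

```text
time: 1.88
tool_pos: [0.4453, -0.3305, 0.0207]
tool_rot: [3.141, 0.0, -0.001]
contact_force: [-0.1, 0.6, 0.7]
opening: 0.0922
grip_force: 0.0
```

>>> {"fn": "step_arm", "kwargs": {
  "motion": [
    [[0, 0, 0], 0],
    [[0, 0, 0], 0],
    [[0, 0, 0], 0],
    [[0, 0, 0], 0],
    [[0, 0, 0], 0],
    [[0, 0, 0], 0]
  ],
  "hand": 255
}}

```text
time: 2.62
tool_pos: [0.4459, -0.3297, 0.0205]
tool_rot: [3.142, 0.0, -0.0]
contact_force: [0.2, 0.3, 0.3]
opening: 0.0398
grip_force: 20.0
```

>>> {"fn": "step_arm", "kwargs": {
  "motion": [
    [[0, 0, -0.3], 0],
    [[0, 0, -1], 0],
    [[0, 0, -1.7], 0],
    [[0, 0, -2], 0],
    [[0, 0, -2], 0]
  ]
}}

```text
time: 3.25
tool_pos: [0.4464, -0.3302, 0.1418]
tool_rot: [3.139, -0.002, -0.0]
contact_force: [0.5, 0.4, -0.6]
opening: 0.0395
grip_force: 20.0
```

>>> {"fn": "step_arm", "kwargs": {
  "motion": [
    [[0.1, -0.7, 0], 0],
    [[0.2, -1.7, 0], 0],
    [[0.3, -2.7, 0], 0],
    [[0.4, -3.7, 0], 0],
    [[0.5, -4.7, 0], 0],
    [[0.6, -5.7, 0], 0],
    [[0.7, -6.7, 0], 0],
    [[0.8, -7.7, 0], 0],
    [[0.9, -8.7, 0], 0],
    [[1.0, -9.7, 0], 0]
  ]
}}

```text
time: 4.5
tool_pos: [0.5052, 0.2541, 0.1388]
tool_rot: [3.141, 0.002, -0.0]
contact_force: [0.4, -0.8, 0.2]
opening: 0.0395
grip_force: 20.0
```

>>> {"fn": "step_arm", "kwargs": {
  "motion": [
    [[0.07, -0.7, 0], 0],
    [[0.07, -0.97, 0], 0],
    [[0.07, -0.97, 0], 0],
    [[0.07, -0.97, 0], 0]
  ]
}}

```text
time: 5.0
tool_pos: [0.51, 0.3089, 0.14]
tool_rot: [3.14, 0.001, -0.001]
contact_force: [-0.2, 0.7, -0.5]
opening: 0.0396
grip_force: 20.0
```

```bash
python3 - <<'E'
from h import *
s=robot.observe(); print(s['time'],s['tool_pos'],s['tool_rot'],s['opening'])
img,K,T=cam('wrist'); cv2.imwrite('pics/w2.png',img[...,::-1])
for q in [('green',(.584,.323),.045,0,.005)]: print(find(img,K,T,*q))
E
```

```text
5.0 [0.51003542 0.30891603 0.13995304] [ 3.14047718e+00  1.15950206e-03 -1.34918762e-03] 0.03962052782266169
(array([0.58498377, 0.32241746]), 0.9818246645547211)
```

View pics/w2.png

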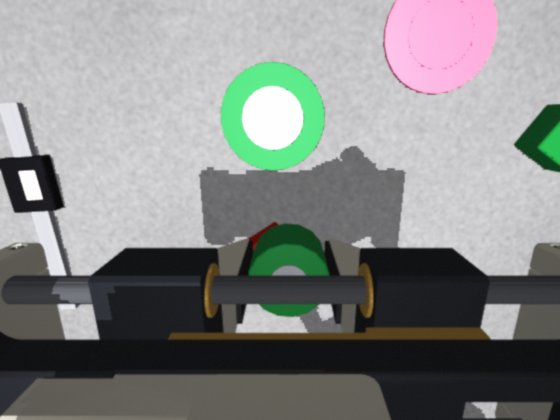

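The pad is at (272,117) in the view and the specimen is upright in the jaws. Placing it now.

>>> {"fn": "step_arm", "kwargs": {
  "motion": [
    [[0.6, -0.12, 0], 0],
    [[1.25, -0.22, 0], 0],
    [[1.25, -0.22, 0.6], 0],
    [[1.25, -0.22, 1.2], 0],
    [[1.25, -0.22, 1.65], 0],
    [[1.25, -0.22, 1.82], 0],
    [[1.25, -0.22, 1.91], 0],
    [[1.25, -0.22, 1.91], 0],
    [[1.25, -0.22, 1.91], 0]
  ]
}}

```text
time: 6.18
tool_pos: [0.5859, 0.3238, 0.0271]
tool_rot: [-3.141, -0.002, -0.0]
contact_force: [0.1, -0.4, -0.3]
opening: 0.0396
grip_force: 20.0
```

>>> {"fn": "step_arm", "kwargs": {
  "motion": [
    [[0, 0, 0], 0],
    [[0, 0, 0], 0],
    [[0, 0, 0], 0],
    [[0, 0, 0], 0]
  ],
  "hand": 0
}}

```text
time: 6.68
tool_pos: [0.5852, 0.3237, 0.0259]
tool_rot: [3.142, -0.0, -0.0]
contact_force: [-0.3, -0.6, -0.5]
opening: 0.0752
grip_force: 0.0
```

>>> {"fn": "step_arm", "kwargs": {
  "motion": [
    [[0, 0, -0.5], 0],
    [[0, 0, -1.4], 0],
    [[0, 0, -2.2], 0],
    [[-0.6, 0, -2.5], 0],
    [[-1.5, 0, -2.5], 0],
    [[-1.5, 0, -2.5], 0],
    [[-1.5, 0, -2.5], 0]
  ]
}}

```text
time: 7.55
tool_pos: [0.4959, 0.3239, 0.1764]
tool_rot: [-3.141, -0.002, 0.0]
contact_force: [0.7, -0.0, 0.7]
opening: 0.0917
grip_force: 0.0
```

```bash
python3 - <<'E'
from h import *
s=robot.observe(); print(s['time'],s['tool_pos'],s['tool_rot'],s['opening'])
img,K,T=cam('wrist'); cv2.imwrite('pics/w3.png',img[...,::-1])
h=cv2.cvtColor(img,cv2.COLOR_RGB2HSV)
E
```

```text
7.55 [0.49588002 0.32394173 0.17644254] [-3.14109243e+00 -1.70295156e-03  1.18648883e-04] 0.09172316428580993
```

View pics/w3.png

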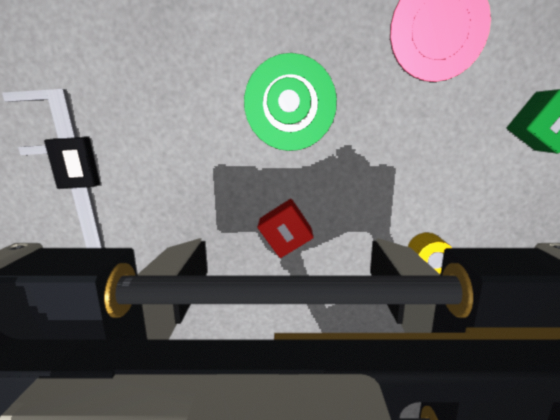

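Green stands upright and centred on its pad, at (289,101). Next is red.

>>> {"fn": "step_arm", "kwargs": {
  "motion": [
    [[-0.1, 0.8, 0], 0],
    [[-0.2, 1.8, 0], 0],
    [[-0.3, 2.8, 0], 0],
    [[-0.4, 3.8, 0], 0],
    [[-0.5, 4.8, 0], 0],
    [[-0.59, 5.6, 0], 0],
    [[-0.59, 5.85, 0], 0],
    [[-0.59, 5.85, 0], 0],
    [[-0.59, 5.85, 0], 0]
  ]
}}

```text
time: 8.72
tool_pos: [0.4601, -0.0264, 0.1758]
tool_rot: [-3.141, 0.0, 0.001]
contact_force: [0.1, -0.1, 0.6]
opening: 0.0918
grip_force: 0.0
```

```bash
python3 - <<'E'
from h import *
s=robot.observe(); print(s['time'],s['tool_pos'])
img,K,T=cam('wrist')
print(find(img,K,T,'red',(.46,-.027),.02,0,.03),find(img,K,T,'red',(.616,-.1145),.045,0,.005))
E
```

```text
8.725 [ 0.46013662 -0.02639469  0.17579675]
(array([ 0.46009442, -0.02798082]), 0.9710846299591367) (array([ 0.60717956, -0.11556107]), 0.7599381407199138)
```

>>> {"fn": "step_arm", "kwargs": {
  "motion": [
    [[0, 0.02, 0.9], 0],
    [[0, 0.02, 1.7], 0],
    [[0, 0.02, 2.3], 0],
    [[0, 0.02, 2.52], 0],
    [[0, 0.02, 2.59], 0],
    [[0, 0.02, 2.59], 0]
  ]
}}

```text
time: 9.52
tool_pos: [0.4605, -0.0284, 0.0214]
tool_rot: [3.141, -0.002, 0.0]
contact_force: [0.8, -0.7, 0.3]
opening: 0.0921
grip_force: 0.0
```

>>> {"fn": "step_arm", "kwargs": {
  "motion": [
    [[0, 0, 0], 0],
    [[0, 0, 0], 0],
    [[0, 0, 0], 0],
    [[0, 0, 0], 0],
    [[0, 0, 0], 0],
    [[0, 0, 0], 0]
  ],
  "hand": 255
}}

```text
time: 10.28
tool_pos: [0.4597, -0.0286, 0.0205]
tool_rot: [3.142, 0.0, -0.0]
contact_force: [-0.5, -0.1, 1.5]
opening: 0.0396
grip_force: 20.0
```

>>> {"fn": "step_arm", "kwargs": {
  "motion": [
    [[0, 0, -0.3], 0],
    [[0, 0, -1], 0],
    [[0, 0.4, -1.7], 0],
    [[0.7, 1, -2], 0],
    [[1.33, 1.4, -2], 0],
    [[1.33, 1.4, -2], 0],
    [[1.33, 1.4, -2], 0]
  ]
}}

```text
time: 11.15
tool_pos: [0.5383, -0.112, 0.1397]
tool_rot: [-3.141, 0.002, -0.0]
contact_force: [-0.2, -0.1, -0.3]
opening: 0.0392
grip_force: 20.0
```

```bash
python3 - <<'E'
from h import *
s=robot.observe(); print(s['time'],s['tool_pos'],s['opening'])
img,K,T=cam('wrist')
print(find(img,K,T,'red',(.616,-.1145),.045,0,.005))
E
```

```text
11.15 [ 0.53832593 -0.11199962  0.13967414] 0.03919352151332021
(array([ 0.61698385, -0.11569462]), 0.9910212754885076)
```

>>> {"fn": "step_arm", "kwargs": {
  "motion": [
    [[0.7, 0.03, 0], 0],
    [[1.28, 0.05, 0], 0],
    [[1.28, 0.05, 0.6], 0],
    [[1.28, 0.05, 1.2], 0],
    [[1.28, 0.05, 1.65], 0],
    [[1.28, 0.05, 1.82], 0],
    [[1.28, 0.05, 1.91], 0],
    [[1.28, 0.05, 1.91], 0],
    [[1.28, 0.05, 1.91], 0]
  ]
}}

```text
time: 12.32
tool_pos: [0.6169, -0.1157, 0.0271]
tool_rot: [3.141, -0.002, -0.0]
contact_force: [0.5, 0.0, -1.0]
opening: 0.0396
grip_force: 20.0
```

>>> {"fn": "step_arm", "kwargs": {
  "motion": [
    [[0, 0, 0], 0],
    [[0, 0, 0], 0],
    [[0, 0, 0], 0],
    [[0, 0, 0], 0]
  ],
  "hand": 0
}}

```text
time: 12.82
tool_pos: [0.6163, -0.1156, 0.0259]
tool_rot: [3.141, 0.0, -0.0]
contact_force: [0.5, -0.0, 0.2]
opening: 0.0748
grip_force: 0.0
```

>>> {"fn": "step_arm", "kwargs": {
  "motion": [
    [[0, 0, -0.5], 0],
    [[0, 0, -1.4], 0],
    [[0, 0, -2.2], 0],
    [[-0.8, 0.3, -2.5], 0],
    [[-1.6, 0.6, -2.5], 0],
    [[-2.4, 0.97, -2.5], 0],
    [[-2.6, 0.97, -2.5], 0],
    [[-2.6, 0.97, -2.5], 0]
  ]
}}

```text
time: 13.82
tool_pos: [0.4604, -0.1738, 0.1763]
tool_rot: [3.141, -0.001, -0.001]
contact_force: [0.9, 0.1, -0.6]
opening: 0.0918
grip_force: 0.0
```

```bash
python3 - <<'E'
from h import *
s=robot.observe(); print(s['time'],s['tool_pos'],s['opening'])
img,K,T=cam('wrist')
print(find(img,K,T,'blue',(.461,-.174),.02,0.008,.038),find(img,K,T,'blue',(.5736,-.284),.045,0,.005))
cv2.imwrite('pics/w4.png',img[...,::-1])
E
```

```text
13.825 [ 0.46043052 -0.17381291  0.17633218] 0.09179848023540095
(array([ 0.46019635, -0.1742228 ]), 0.9348885251797036) (array([ 0.57460949, -0.28539181]), 0.987422207851454)
```

View pics/w4.png

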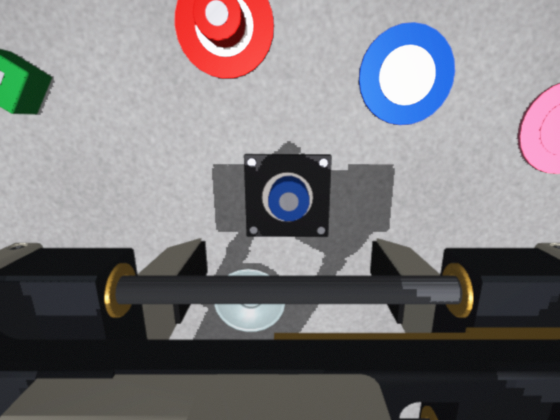

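Red stands on its pad at (217,14), and the blue round at (289,200) on the carrier lies straight under the jaws. Moving blue now.

>>> {"fn": "step_arm", "kwargs": {
  "motion": [
    [[0, 0, 0.9], 0],
    [[0, 0, 1.7], 0],
    [[0, 0, 2.2], 0],
    [[0, 0, 2.4], 0],
    [[0, 0, 2.46], 0],
    [[0, 0, 2.46], 0]
  ]
}}

```text
time: 14.62
tool_pos: [0.4612, -0.1739, 0.029]
tool_rot: [3.141, -0.001, 0.0]
contact_force: [0.2, -0.4, 0.6]
opening: 0.0918
grip_force: 0.0
```

>>> {"fn": "step_arm", "kwargs": {
  "motion": [
    [[0, 0, 0], 0],
    [[0, 0, 0], 0],
    [[0, 0, 0], 0],
    [[0, 0, 0], 0],
    [[0, 0, 0], 0],
    [[0, 0, 0], 0]
  ],
  "hand": 255
}}

```text
time: 15.38
tool_pos: [0.4603, -0.1738, 0.0283]
tool_rot: [3.141, 0.0, -0.0]
contact_force: [-0.0, -0.5, 1.0]
opening: 0.0396
grip_force: 20.0
```

>>> {"fn": "step_arm", "kwargs": {
  "motion": [
    [[0, 0, -0.3], 0],
    [[0, 0, -1], 0],
    [[0, 0.4, -1.6], 0],
    [[0.6, 1, -1.6], 0],
    [[1.2, 1.6, -1.6], 0],
    [[1.9, 1.85, -1.6], 0],
    [[1.9, 1.85, -1.6], 0],
    [[1.9, 1.85, -1.6], 0]
  ]
}}

```text
time: 16.38
tool_pos: [0.5733, -0.2841, 0.1235]
tool_rot: [-3.14, 0.002, 0.0]
contact_force: [-0.0, 0.2, -1.7]
opening: 0.0394
grip_force: 20.0
```

>>> {"fn": "step_arm", "kwargs": {
  "motion": [
    [[0, 0, 0.6], 0],
    [[0, 0, 1.2], 0],
    [[0, 0, 1.5], 0],
    [[0, 0, 1.65], 0],
    [[0, 0, 1.65], 0],
    [[0, 0, 1.65], 0]
  ]
}}

```text
time: 17.12
tool_pos: [0.5748, -0.2851, 0.0264]
tool_rot: [3.14, -0.002, -0.0]
contact_force: [0.4, -0.7, -1.2]
opening: 0.0394
grip_force: 20.0
```

>>> {"fn": "step_arm", "kwargs": {
  "motion": [
    [[0, 0, 0], 0],
    [[0, 0, 0], 0],
    [[0, 0, 0], 0],
    [[0, 0, 0], 0]
  ],
  "hand": 0
}}

```text
time: 17.62
tool_pos: [0.5743, -0.2848, 0.0254]
tool_rot: [3.141, -0.0, -0.0]
contact_force: [-0.3, 0.1, -0.5]
opening: 0.0753
grip_force: 0.0
```

>>> {"fn": "step_arm", "kwargs": {
  "motion": [
    [[0, 0, -0.5], 0],
    [[0, 0, -1.4], 0],
    [[0, 0, -2.2], 0],
    [[-0.8, -0.5, -2.7], 0],
    [[-1.6, -1, -2.7], 0],
    [[-2.3, -1.4, -2.7], 0],
    [[-2.3, -1.4, -2.7], 0],
    [[-2.3, -1.4, -2.7], 0]
  ]
}}

```text
time: 18.62
tool_pos: [0.4372, -0.2014, 0.1879]
tool_rot: [3.14, -0.002, -0.0]
contact_force: [-0.2, -1.0, 0.2]
opening: 0.0921
grip_force: 0.0
```

```bash
python3 - <<'E'
from h import *
s=robot.observe(); print(s['time'],s['tool_pos'],s['opening'])
img,K,T=cam('wrist'); cv2.imwrite('pics/w5.png',img[...,::-1])
g=proj([.457,-.174,.008],K,T)[0]
m=(cv2.cvtColor(img,cv2.COLOR_RGB2HSV)[...,1]<40)&(img.min(2)>185); m=m.astype(np.uint8)
n,l,st,ce=cv2.connectedComponentsWithStats(m); print(g,[(c.round(1),s[4],ray(c,.008,K,T)[:2].round(4)) for c,s in zip(ce,st) if 300<s[4]<20000])
d=(img.max(2)<60).astype(np.uint8); n,l,st,ce=cv2.connectedComponentsWithStats(d); print([(c.round(1),s) for c,s in zip(ce,st) if 2000<s[4] and np.hypot(*(c-g))<60])
E
```

```text
18.625 [ 0.43716021 -0.20135846  0.18793378] 0.09205589498574249
[261.91673655 173.30002409] [(array([197.2,  19.4]), np.int32(509), array([ 0.6004, -0.1174])), (array([366.2,  59. ]), np.int32(677), array([ 0.5671, -0.2759])), (array([385.5,  42.5]), np.int32(354), array([ 0.5814, -0.2931])), (array([451.2,  53.2]), np.int32(399), array([ 0.5723, -0.3564])), (array([ 84.3, 130.5]), np.int32(376), array([0.5004, 0.0047])), (array([472.4, 142. ]), np.int32(442), array([ 0.4895, -0.3901])), (array([501. , 167.7]), np.int32(571), array([ 0.4632, -0.4244])), (array([255.5, 157.5]), np.int32(453), array([ 0.4735, -0.1677])), (array([481.5, 178.1]), np.int32(301), array([ 0.4521, -0.4059])), (array([446.7, 231.1]), np.int32(1790), array([ 0.3925, -0.3775])), (array([517.8, 222.7]), np.int32(633), array([ 0.4024, -0.4544])), (array([398. , 233.6]), np.int32(351), array([ 0.3895, -0.3238])), (array([280.1, 251.6]), np.int32(1484), array([ 0.3677, -0.1926])), (array([312.4, 319.6]), np.int32(526), array([ 0.2786, -0.2312]))]
[(array([277.4, 171.3]), array([     0,      0,    560,    420, 174232], dtype=int32)), (array([265.8, 186.4]), array([ 219,  141,   84,   73, 2916], dtype=int32))]
```

View pics/w5.png

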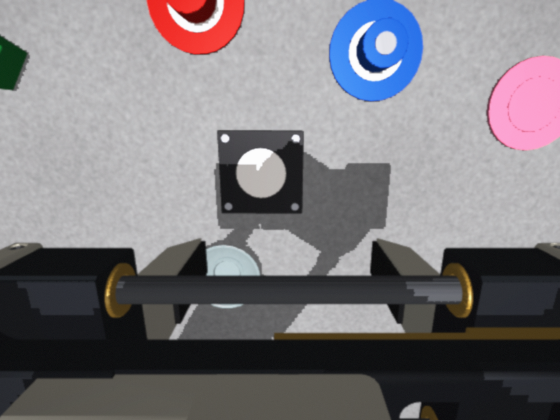

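The carrier is empty. Its white spot is at (261,173), which gives (0.457, -0.1735). Blue stands on the blue pad at (386,43). Next is yellow.

>>> {"fn": "step_arm", "kwargs": {
  "motion": [
    [[0, -0.8, 0], 0],
    [[0, -1.8, 0], 0],
    [[0, -2.8, 0], 0],
    [[0, -3.8, 0], 0],
    [[0, -4.8, 0], 0],
    [[-0.07, -5.8, 0], 0],
    [[-0.07, -6.25, 0], 0],
    [[-0.07, -6.25, 0], 0],
    [[-0.07, -6.25, 0], 0]
  ]
}}

```text
time: 19.8
tool_pos: [0.4328, 0.1737, 0.187]
tool_rot: [3.141, 0.0, -0.0]
contact_force: [0.2, -1.1, -0.3]
opening: 0.0918
grip_force: 0.0
```

```bash
python3 - <<'E'
from h import *
s=robot.observe(); print(s['time'],s['tool_pos'])
img,K,T=cam('wrist')
print(find(img,K,T,'yellow',(.432,.174),.02,0,.03))
I,k,t=cam('top')
for col,p in (('red',(.6168,-.1153)),('green',(.5845,.3225)),('blue',(.574,-.2847))):
    pad=find(I,k,t,col,p,.045,0,.005); 
    # steel+resin: coloured blob inside white ring
    n,l,st,ce=cv2.connectedComponentsWithStats(mask(I,col)); g=proj([*p,.035],k,t)[0]
    i=[j for j in range(1,n) if 25<st[j,4]<260 and np.hypot(*(ce[j]-g))<8]
    print(col,pad, [ (ray(ce[j],.03,k,t)[:2].round(4),st[j,4]) for j in i])
E
```

```text
19.8 [0.43279938 0.17369514 0.18699429]
(array([0.43232921, 0.17288351]), 0.9698423024456186)
red (array([ 0.61586168, -0.11451183]), 1.0114315972417787) []
green (array([0.59884973, 0.3256519 ]), 0.5972435200844207) []
blue (array([ 0.57364352, -0.28391658]), 0.999107130907285) []
```

```bash
python3 - <<'E'
from h import *
I,k,t=cam('top'); o=[]
for p in ((.6163,-.115),(.5742,-.2846),(.5845,.3226)):
    u,v=proj([*p,.005],k,t)[0]; print(u,v)
    x,y=int(u)-20,int(v)-20; c=cv2.resize(I[y:y+41,x:x+41],(260,260),interpolation=cv2.INTER_CUBIC).copy(); s=260/41
    for z,r,f in((.005,.026,(255,0,255)),(.035,.02,(255,255,0))):
        q=proj(np.c_[np.array(p)+r*C,np.full(48,z)],k,t)-[x,y]
        cv2.polylines(c,[np.int32((q+.5)*s)],True,f,1)
    o.append(c)
cv2.imwrite('pics/chk.png',np.hstack(o)[...,::-1])
E
```

```text
286.46588022292747 192.47951519579132
346.5563275146383 206.84649373415266
131.52306394437804 203.78788425801005
```

View pics/chk.png

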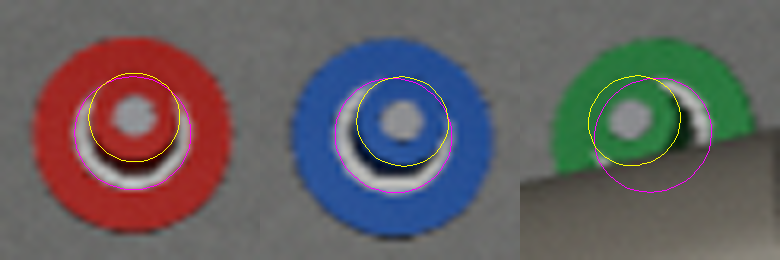

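The predicted outlines match the steel discs and rims on all three pads, so red, blue and green are centred and upright. Picking up yellow.

>>> {"fn": "step_arm", "kwargs": {
  "motion": [
    [[0, 0.01, 0.9], 0],
    [[0, 0.01, 1.8], 0],
    [[0, 0.01, 2.5], 0],
    [[0, 0.01, 2.7], 0],
    [[0, 0.01, 2.78], 0],
    [[0, 0.01, 2.78], 0]
  ]
}}

```text
time: 20.7
tool_pos: [0.4331, 0.1737, 0.0216]
tool_rot: [-3.141, -0.002, -0.001]
contact_force: [-0.4, -0.3, 0.7]
opening: 0.0917
grip_force: 0.0
```

>>> {"fn": "step_arm", "kwargs": {
  "motion": [
    [[0, 0, 0], 0],
    [[0, 0, 0], 0],
    [[0, 0, 0], 0],
    [[0, 0, 0], 0],
    [[0, 0, 0], 0],
    [[0, 0, 0], 0]
  ],
  "hand": 255
}}

```text
time: 21.45
tool_pos: [0.4321, 0.1736, 0.0205]
tool_rot: [3.141, 0.0, -0.0]
contact_force: [0.1, 0.2, 0.6]
opening: 0.0395
grip_force: 20.0
```

>>> {"fn": "step_arm", "kwargs": {
  "motion": [
    [[0, 0, -0.3], 0],
    [[0, 0, -1], 0],
    [[0, 0.4, -1.7], 0],
    [[0.1, 1.3, -2], 0],
    [[0.2, 2.3, -2], 0],
    [[0.3, 3.3, -2], 0],
    [[0.41, 4.3, -2], 0],
    [[0.41, 5.2, -2], 0],
    [[0.41, 5.78, -2], 0],
    [[0.41, 5.78, -2], 0]
  ]
}}

```text
time: 22.7
tool_pos: [0.4565, -0.1753, 0.1402]
tool_rot: [3.141, 0.0, -0.004]
contact_force: [0.1, -0.3, -0.8]
opening: 0.0396
grip_force: 20.0
```

>>> {"fn": "step_arm", "kwargs": {
  "motion": [
    [[0, 0, 0], 0],
    [[0, 0, 0], 0]
  ]
}}

```text
time: 22.95
tool_pos: [0.4566, -0.172, 0.1405]
tool_rot: [-3.141, 0.0, 0.001]
contact_force: [0.2, -0.0, -1.3]
opening: 0.0397
grip_force: 20.0
```

>>> {"fn": "step_arm", "kwargs": {
  "motion": [
    [[0, 0, 0.6], 0],
    [[0, 0, 1.2], 0],
    [[0, 0, 1.6], 0],
    [[0, 0, 1.77], 0],
    [[0, 0, 1.86], 0],
    [[0, 0, 1.86], 0],
    [[0, 0, 1.86], 0]
  ]
}}

```text
time: 23.82
tool_pos: [0.4572, -0.1734, 0.0297]
tool_rot: [3.141, -0.001, -0.0]
contact_force: [-0.3, -0.7, -0.1]
opening: 0.0395
grip_force: 20.0
```

>>> {"fn": "step_arm", "kwargs": {
  "motion": [
    [[0, 0, 0], 0],
    [[0, 0, 0], 0],
    [[0, 0, 0], 0],
    [[0, 0, 0], 0]
  ],
  "hand": 0
}}

```text
time: 24.32
tool_pos: [0.4567, -0.1732, 0.029]
tool_rot: [3.141, -0.0, -0.0]
contact_force: [-1.0, 0.6, -0.1]
opening: 0.0752
grip_force: 0.0
```

>>> {"fn": "step_arm", "kwargs": {
  "motion": [
    [[0, 0, -0.5], 0],
    [[0, 0, -1.4], 0],
    [[0, 0, -2.2], 0],
    [[-0.3, 1, -2.6], 0],
    [[-0.6, 2, -2.6], 0],
    [[-0.9, 3, -2.6], 0],
    [[-1.2, 4, -2.6], 0],
    [[-1.2, 4, -2.6], 0]
  ]
}}

```text
time: 25.32
tool_pos: [0.3829, -0.4167, 0.1845]
tool_rot: [3.141, 0.0, -0.005]
contact_force: [-0.6, 0.9, -0.5]
opening: 0.0919
grip_force: 0.0
```

```bash
python3 - <<'E'
from h import *
s=robot.observe(); print(s['time'],s['tool_pos'])
I,k,t=cam('top'); o=[]
for p,zp in (((.6163,-.115),.005),((.5742,-.2846),.005),((.5845,.3226),.005),((.457,-.1735),.008)):
    u,v=proj([*p,zp],k,t)[0]
    x,y=int(u)-20,int(v)-20; c=cv2.resize(I[y:y+41,x:x+41],(200,200),interpolation=cv2.INTER_CUBIC).copy(); s=200/41
    for z,r,f in((zp,.026,(255,0,255)),(zp+.03,.02,(0,255,255))):
        q=proj(np.c_[np.array(p)+r*C,np.full(48,z)],k,t)-[x,y]
        cv2.polylines(c,[np.int32((q+.5)*s)],True,f,1)
    o.append(c)
a=np.hstack(o); b=cv2.resize(I[120:330],(800,300))
cv2.imwrite('pics/end.png',np.vstack([a,b])[...,::-1])
E
```

```text
25.325 [ 0.38288233 -0.41667221  0.18449096]
```

View pics/end.png

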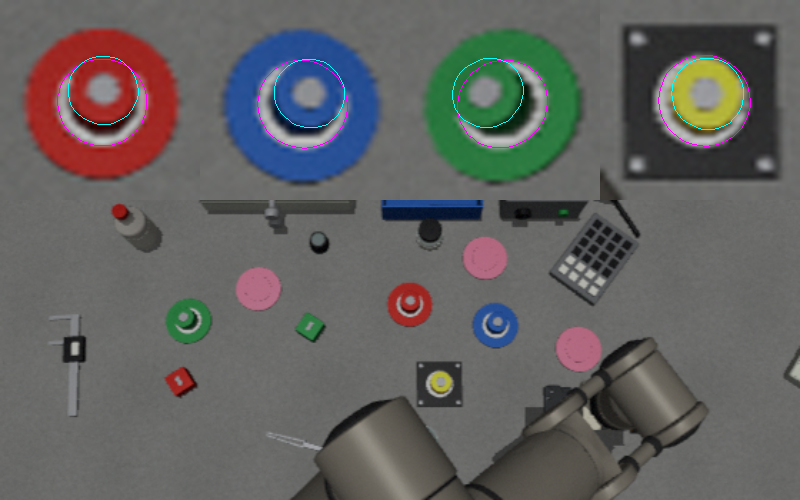

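All four rounds fit their predicted outlines, with the close-ups at (103,90), (309,93), (486,93) and (706,93). The squares have not moved and the arm is clear of everything.

```bash
python3 -c "
from cell import robot
print(robot.hand_in())"
```

```text
the job is handed in; nothing more can be done
None
```

I handed the job in at about 25 s: red, green and blue stand upright in the middle of their own pads, yellow was placed last in the middle of the emptied carrier plate, and the two square specimens were not touched.

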